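# Make up two phone-filming kits in their trays

### The job

Make up the two filming kits from the things on the desk. First fill the blue tray with the black lens, the white battery and the cube light; only when it is complete, put the silver lens and the red battery in the orange tray, whose square compartment stays empty. Set every thing down (never drop it) right way up and flat on the floor of the compartment whose pad has its shape (round: lens, long: battery, square: light), and do not disturb the tin, the jar or the phone on its tripod.

Things in the scene. Friction and masses are not known exactly. Their poses are not given: they have to be found in the camera images.
- lens_black_mid (a point): black lens for a phone: a black cylinder with a thin red ring round its side and top, 46 mm diameter, 34 mm high, standing with its glass up. This point: its centre, half-way up (17 mm above its underside); z along the barrel towards the glass. About 0.12 kg
- lens_silver_mid (a point): silver lens for a phone: a bright metal cylinder with a thin grey ring and a small glass, 46 mm diameter, 34 mm high, standing with its glass up. This point: its centre, half-way up (17 mm above its underside); z along the barrel towards the glass. About 0.12 kg
- battery_white_mid (a point): white battery pack: a white rounded block, 80 x 40 x 30 mm, lying flat with its charge lights up. This point: its centre, half-way up (15 mm above its underside); x along its 80 mm length, y across its 40 mm width, z up. About 0.18 kg
- battery_red_mid (a point): red battery pack: a red rounded block, 80 x 40 x 30 mm, lying flat with its charge lights up. This point: its centre, half-way up (15 mm above its underside); x along its 80 mm length, y across its 40 mm width, z up. About 0.18 kg
- light_mid (a point): cube light: a black block 40 x 40 x 36 mm high with a yellow and white LED panel on top, standing panel up. This point: its centre, half-way up (18 mm above its underside); x and y square to its sides, z up. About 0.10 kg
- tray_blue: blue fixed tray, 72 x 242 mm, rim 9 mm high, walls 4 mm, inner floor 3 mm up. Origin: centre of its underside; y along its long side, z up. Three compartments 64 mm wide in x, at x = 0, each with a dark grey pad of the shape that belongs there: round (lens) 66 mm long at y = -84 mm, long (battery) 100 mm at y = +3 mm, square (light) 60 mm at y = +87 mm
- tray_orange: orange fixed tray, 72 x 242 mm, rim 9 mm high, walls 4 mm, inner floor 3 mm up. Origin: centre of its underside; y along its long side, z up. Three compartments 64 mm wide in x, at x = 0, each with a dark grey pad of the shape that belongs there: round (lens) 66 mm long at y = -84 mm, long (battery) 100 mm at y = +3 mm, square (light) 60 mm at y = +87 mm
- tin: bystander, leave alone: flat round steel tin with seven dark dots on the lid, 80 mm diameter, 22 mm high, standing among the stock. Origin: centre of its underside
- jar: bystander, leave alone: small green jar with a white label and a green cap, 52 mm diameter, 55 mm high, beyond the trays. Origin: centre of its underside
- tripod: bystander, leave alone: black phone standing upright on a small black tripod, 245 mm high, feet within 85 mm of its axis, at the left of the desk. Origin: on the desk under its axis

How it is judged:
By the outcome, as a careful person would: the job done as asked, in the order asked, and still so for the second after the job is handed in, with the robot touching nothing.
It also fails if it takes over 118 s, if anything falls off the work surface, if the arm or the gripper's body presses on something with over 40 N, if the wrist force passes 120 N, or if a joint passes its speed limit or range.

### The arm

A 7-joint arm with a two-finger parallel gripper is mounted at the origin on the work surface. World frame = base frame: x ahead of the robot, y to its left, z up, the work surface at z = 0. Lengths are in mm, angles in rad, forces in N, time in s.
With the tool pointing down it reaches from about 400 to 925 mm from the base axis. Payload 5.6 kg.
Tool frame: the origin (TCP) lies at the very end of the fingers, on their centre line; the grasp point (between the pads) lies 19 mm behind it; z points along the fingers, y is the direction in which the jaws open and shut (so a half turn about z gives the same grasp; the last joint's range is limited). The gripper opens to 85 mm and grips with 20 to 120 N. Pads are 22 mm wide; open, the fingers measure 114 mm over their backs; the gripper's body (76 mm by 85 mm) begins 54 mm behind the grasp point. The pads swing forward as they close: fully open they stand 13 mm farther back than shut.
Start: joints at [1.079, 0.468, -0.012, 1.603, 0.006, 1.071, -0.056], TCP at [281.987, -585.655, 231.29] pointing down, gripper open.
Joint ranges: [-2.53, 2.53], [-0.31, 2.02], [-1.57, 1.55], [0.28, 2.44], [-1.29, 4.43], [0.15, 1.84], [-2.92, 2.92]. Speed limits (rad/s): [2.57, 2.57, 3.14, 3.14, 3.14, 3.14, 3.14].

### API

Orientations are given as a unit quaternion [w, x, y, z].
In Python, from cell import move_pose, move_l, set_joints, grip, wait, ik, get_state, get_image, Unreachable, job_done gives the robot as it stands. The module is installed in compiled form; this text tells all that it offers. Calls block until the motion is done:
- move_pose(position, orientation): joint-space move of the TCP to a pose.
- move_l(position, speed=150, ori=None): straight line of the TCP; ori=None keeps the orientation; speed is the mean speed in mm/s.
- set_joints(angles): joint-space move.
- grip(opening, force=None): finger opening in mm; force is the grip in N (None keeps the last); returns when the fingers have stopped.
- wait(seconds).
- ik(position, orientation): joint angles nearest the present ones, or None.
- get_state(): the state.
- get_image(name): name is "side" or "top"; returns a dict with "color" (384x512x3 uint8, red, green, blue), "K" (3x3 intrinsics, pixels), "dist" ([k1, k2, p1, p2, k3] as OpenCV has them; the pictures are not rectified), "cam_to_world" (4x4, takes a point from camera to world coordinates). Camera axes: x right, y down, z forward; pixel columns grow to the right and rows downward; lengths in mm; the calibration is good to about 2 mm. A picture is of the moment at which its call begins. There is no depth.
A pose or a line that the arm cannot do raises Unreachable and nothing moves.
- job_done(): hands the job in, once; it reports no verdict.
The state is a dict: "time_s": time; "qpos": joint angles; "joint_velocities": joint speeds; "effort": joint torques, N m; "position": TCP position; "eef_rot": TCP orientation; "contact_force": force on the tool from outside, world axes, zero at the start; "torque": the same for the moment, N m; "grip_width": finger opening in mm.
Only numpy, scipy, OpenCV 4.12 (cv2) and the standard library are available. Lean on these libraries where they do the work, as an engineer would, in place of code of your own. Each camera call takes 0.05 s, during which the arm holds its last target. There are 200 camera calls.

## Working session

There is one attempt and no reset: what is moved stays moved. The work goes in short steps, each a Python script; the robot and the scene stay as the last script left them, time stands still between calls to the robot, and variables do not carry over. Pictures are saved under pics/ and viewed, about 12 in all and at most 16, crops included, and the job is handed in when it is done.

```bash
mkdir -p pics; python3 - <<'E'
from cell import *
import cv2,numpy as np,pickle
d={}
for n in("top","side"):
    i=get_image(n);d[n]=i
    cv2.imwrite(f"pics/{n}0.png",cv2.resize(i["color"][:,:,::-1],(800,600),interpolation=cv2.INTER_CUBIC))
    print(n,i["K"].round(1).tolist(),i["dist"],i["cam_to_world"].round(3).tolist())
pickle.dump(d,open("im0.pkl","wb"))
s=get_state();print(s["time_s"],s["eef_rot"],s["grip_width"])
E
```

```text
top [[415.2, 0.0, 256.8], [0.0, 415.2, 198.0], [0.0, 0.0, 1.0]] [-0.03415983  0.          0.          0.          0.        ] [[-0.045, -0.974, 0.222, 314.732], [-0.999, 0.045, -0.006, 76.396], [-0.004, -0.222, -0.975, 1195.93], [0.0, 0.0, 0.0, 1.0]]
side [[432.7, 0.0, 257.9], [0.0, 432.7, 185.6], [0.0, 0.0, 1.0]] [-0.04452689  0.          0.          0.          0.        ] [[-0.938, -0.247, 0.243, 264.268], [-0.346, 0.706, -0.618, 900.288], [-0.019, -0.664, -0.747, 1022.943], [0.0, 0.0, 0.0, 1.0]]
0.1 [-7.89793929e-04  9.74933160e-01  2.22496407e-01 -2.41283621e-04] 85.40776573992012
```

View pics/top0.png

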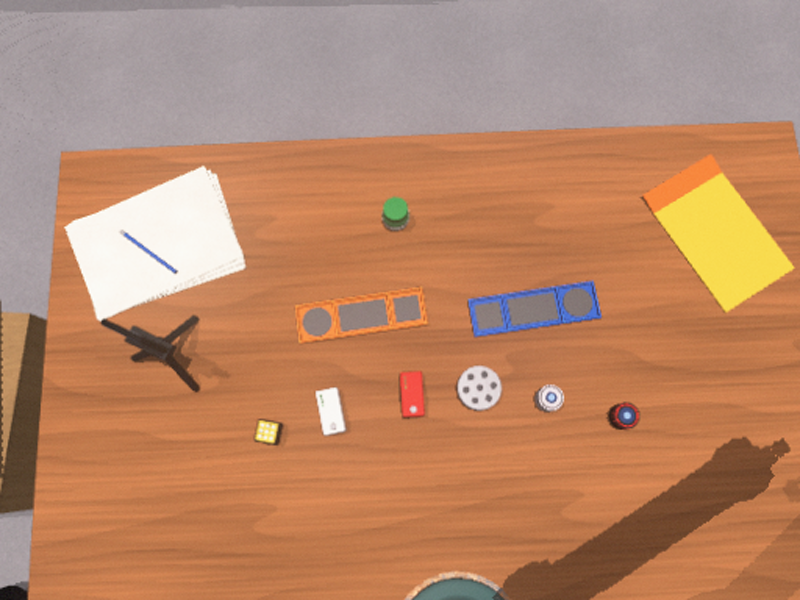

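View pics/side0.png

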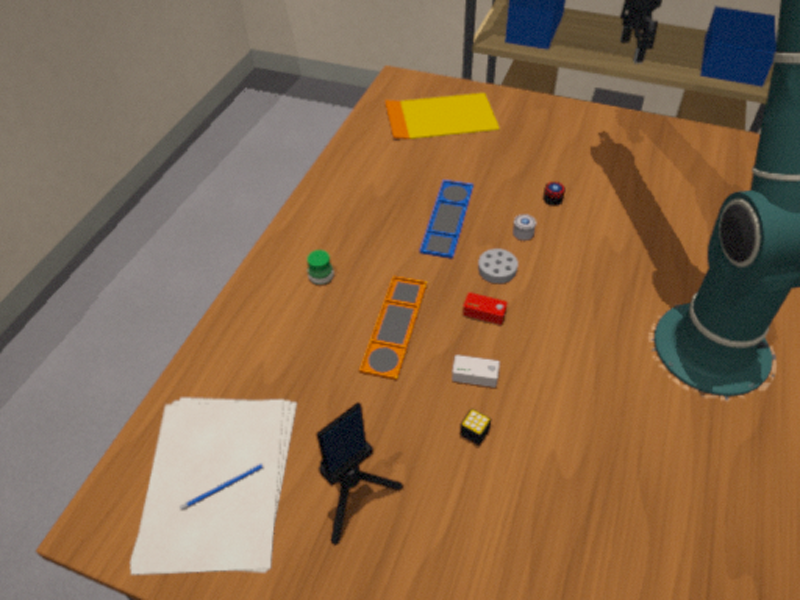

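Top picture (800x600 px): light (268,432), white battery (330,411), red battery (412,394), tin (480,388), silver lens (550,398), black lens (625,416). The orange tray is at (362,315) with its round pad on the left, and the blue tray at (534,308) with its round pad on the right. The side view shows the same layout with everything unobstructed.

```bash
cat > vis.py <<'E'
import cv2,numpy as np
def ray(im,px):
    u=cv2.undistortPoints(np.float64(px).reshape(-1,1,2),im["K"],im["dist"])[:,0]
    T=im["cam_to_world"]; return T[:3,3],np.c_[u,np.ones(len(u))]@T[:3,:3].T
def plane(im,px,z):
    o,d=ray(im,px); return (o+d*((z-o[2])/d[:,2])[:,None])[:,:2]
def tri(a,pa,b,pb):
    A=[];y=[]
    for im,p in((a,pa),(b,pb)):
        o,d=ray(im,p);d=d[0]/np.linalg.norm(d[0]);P=np.eye(3)-np.outer(d,d);A.append(P);y.append(P@o)
    return np.linalg.solve(sum(A),sum(y))
def hsv(im): return cv2.cvtColor(im["color"],cv2.COLOR_RGB2HSV).astype(int)
def hull(mask,c,r):
    """hull of the mask within the box of half-size r round c (raw pixels)"""
    m=np.zeros_like(mask,np.uint8);x,y=map(int,c);m[y-r:y+r+1,x-r:x+r+1]=mask[y-r:y+r+1,x-r:x+r+1]
    n,l,s,_=cv2.connectedComponentsWithStats(m,connectivity=8)
    k=1+s[1:,4].argmax();q=np.argwhere(l==k)[:,::-1].astype(np.int32)
    h=cv2.convexHull(q);f=np.zeros_like(m);cv2.fillConvexPoly(f,h,1)
    p=np.argwhere(f)[:,::-1];return p.mean(0),h[:,0].astype(float),s[k,4]
def rect(im,h,z):
    (c,wh,a)=cv2.minAreaRect(plane(im,h,z).astype(np.float32))
    if wh[0]<wh[1]: wh=wh[::-1];a+=90
    return np.array(c),np.array(wh),(a+90)%180-90
E
cat > find.py <<'E'
from vis import *;import pickle
d=pickle.load(open("im0.pkl","rb"));S=1.5625
def masks(im):
    H=hsv(im);h,s,v=H[...,0],H[...,1],H[...,2]
    wood=(h>4)&(h<17)&(s>110)&(s<215)
    return dict(blue=(h>100)&(h<130)&(s>140),orange=(s>215)&(h>8)&(h<18)&(v>180),red=((h<5)|(h>174))&(s>150),
      grey=(s<90)&(v>80), dark=~((h>4)&(h<17)&(s>100))&((v<95)|(s>150)|(s<90)))
objs={"tray_blue":("blue",4.5,(534,308),(447,218),46),"tray_orange":("orange",4.5,(362,315),(394,327),46),
"white":("grey",15,(330,411),(475,371),20),"red":("red",15,(412,394),(485,308),20),
"silver":("grey",17,(550,398),(525,227),12),"black":("dark",17,(625,416),(554,193),13),"light":("dark",18,(268,432),(475,426),15),
"tin":("grey",11,(480,388),(498,265),18)}
M={n:masks(d[n]) for n in d}
for o,(m,z,ct,cs,r) in objs.items():
    a,ha,na=hull(M["top"][m],np.array(ct)/S,r);b,hb,nb=hull(M["side"][m],np.array(cs)/S,int(r*1.1))
    print(o,"top",plane(d["top"],a,z).round(1),"side",plane(d["side"],b,z).round(1),"tri",tri(d["top"],a,d["side"],b).round(1))
    zz=z*2
    for n,h in(("top",ha),("side",hb)): c,wh,an=rect(d[n],h,z);print("   ",n,c.round(1),wh.round(1),round(an,1))
out=[]
for n in d:
    f=cv2.cvtColor(np.uint8(M[n]["dark"]*255),cv2.COLOR_GRAY2BGR);f[M[n]["grey"]]=(128,255,0);f[M[n]["orange"]]=(0,128,255);f[M[n]["blue"]]=(255,0,0);out.append(f[100:300])
cv2.imwrite("pics/m.png",np.vstack(out))
E
python3 find.py
```

```text
tray_blue top [[ 576.4 -181.9]] side [[ 576.1 -172. ]] tri [ 579.3 -184.4   -7.3]
    top [ 577.1 -181.6] [239.6  68.7] -84.3
    side [ 577.2 -180.6] [242.1  68.8] -84.0Traceback (most recent call last):
  File "find.py", line 14, in <module>
    a,ha,na=hull(M["top"][m],np.array(ct)/S,r);b,hb,nb=hull(M["side"][m],np.array(cs)/S,int(r*1.1))
            ~~~~^^^^^^^^^^^^^^^^^^^^^^^^^^^^^^
  File "vis.py", line 17, in hull
    k=1+s[1:,4].argmax();q=np.argwhere(l==k)[:,::-1].astype(np.int32)
        ~~~~~~~~~~~~~~^^
ValueError: attempt to get argmax of an empty sequence
```

```bash
python3 - <<'E'
from vis import *;import pickle
d=pickle.load(open("im0.pkl","rb"));
H=hsv(d["top"]);S=1.5625
print("orange rim row",[tuple(map(int,H[int(321/S),x])) for x in range(int(295/S)-3,int(295/S)+5)])
print("black",[tuple(map(int,H[int(416/S),x])) for x in range(386,414,2)])
print("light",[tuple(map(int,H[int(432/S),x])) for x in range(158,186,2)])
H=hsv(d["side"])
print("orange",[tuple(map(int,H[int(325/S),x])) for x in range(235,275,2)])
E
sed -i 's/orange=.*v>180)/orange=(s>200)\&(h>8)\&(h<20)\&(v>120)/' find.py; python3 find.py | head -30
```

```text
orange rim row [(12, 155, 201), (12, 155, 201), (11, 156, 203), (11, 153, 205), (11, 161, 188), (12, 176, 237), (11, 185, 225), (12, 182, 239)]
black [(12, 152, 185), (12, 153, 165), (8, 117, 50), (5, 143, 75), (2, 166, 152), (117, 68, 102), (116, 98, 127), (106, 69, 237), (106, 68, 237), (113, 108, 128), (123, 57, 85), (3, 182, 207), (11, 153, 185), (11, 153, 188)]
light [(12, 151, 206), (11, 150, 207), (11, 153, 206), (21, 165, 209), (22, 60, 229), (23, 122, 238), (20, 9, 249), (26, 123, 247), (22, 30, 247), (22, 165, 225), (10, 133, 75), (11, 146, 133), (12, 148, 164), (12, 149, 181)]
orange [(14, 164, 168), (14, 166, 164), (15, 185, 176), (17, 255, 192), (12, 179, 177), (8, 20, 101), (15, 16, 95), (15, 11, 93), (15, 11, 95), (6, 13, 97), (15, 16, 95), (10, 16, 97), (20, 16, 95), (11, 156, 162), (17, 255, 201), (14, 176, 146), (14, 164, 154), (14, 176, 152), (13, 167, 159), (13, 172, 160)]
tray_blue top [[ 576.4 -181.9]] side [[ 576.1 -172. ]] tri [ 579.3 -184.4   -7.3]
    top [ 577.1 -181.6] [239.6  68.7] -84.3
    side [ 577.2 -180.6] [242.1  68.8] -84.0Traceback (most recent call last):
  File "find.py", line 14, in <module>
    a,ha,na=hull(M["top"][m],np.array(ct)/S,r);b,hb,nb=hull(M["side"][m],np.array(cs)/S,int(r*1.1))
            ~~~~^^^^^^^^^^^^^^^^^^^^^^^^^^^^^^
  File "vis.py", line 17, in hull
    k=1+s[1:,4].argmax();q=np.argwhere(l==k)[:,::-1].astype(np.int32)
        ~~~~~~~~~~~~~~^^
ValueError: attempt to get argmax of an empty sequence
```

```bash
sed -i 's/orange=(s>200).*v>120)/orange=((s>168)\&(v>212)|(s>212))\&(h>8)\&(h<20)/; s/dark=.*)$/dark=(v<100)|(s<120)|(h<7)|(h>18))/' find.py; python3 find.py
```

```text
tray_blue top [[ 576.4 -181.9]] side [[ 576.1 -172. ]] tri [ 579.3 -184.4   -7.3]
    top [ 577.1 -181.6] [239.6  68.7] -84.3
    side [ 577.2 -180.6] [242.1  68.8] -84.0
tray_orange top [[580.3 146.3]] side [[579.1 154.6]] tri [582.5 146.9  -6. ]
    top [580.9 145.8] [244.2  73.9] -84.1
    side [580.6 144.8] [248.3  76.1] -83.3
white top [[401.7 205.7]] side [[402.1 204.5]] tri [401.7 205.6  16.6]
    top [402.3 205.8] [82.3 42.2] 9.6
    side [402.4 204.4] [82.5 58.3] 9.3
red top [[425.6  57.6]] side [[425.6  58.1]] tri [425.7  57.6  14.3]
    top [426.1  57.7] [80.5 39.9] 0.8
    side [426.2  57.7] [79.3 58.7] 0.5
silver top [[ 406.8 -190.7]] side [[ 407.  -191.6]] tri [ 406.8 -190.4   18.1]
    top [ 406.7 -190.6] [51.7 45.9] -67.0
    side [ 406.2 -191.8] [80.4 44.1] -76.1
black top [[ 368.4 -321.5]] side [[ 369.1 -319.9]] tri [ 368.9 -322.1   15.2]
    top [ 368.4 -321.1] [54.7 44.7] 87.2
    side [ 369.8 -320.2] [79.9 42.3] -78.8
light top [[369.4 317.6]] side [[369.7 318.7]] tri [369.7 317.9  16.6]
    top [369.4 318.1] [43.6 37.7] 76.8
    side [369.7 317.8] [58.6 47.7] 76.2
tin top [[432.3 -65.4]] side [[432.8 -66.4]] tri [432.4 -65.2  12.2]
    top [432.8 -65.3] [79.7 79.6] 41.4
    side [432.  -67.7] [93.8 81.3] -70.8
```

View pics/m.png

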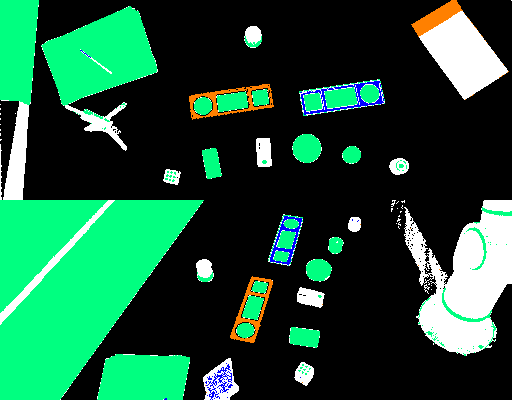

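The masks are clean. The two views agree to about 2 mm, and the triangulated mid-heights (14–18 mm) and sizes fit the given ones. I'll start with the black lens.

```bash
cat > act.py <<'E'
from cell import *
import numpy as np,cv2
from scipy.spatial.transform import Rotation as R
UP=150; TIP=9.5   # transit height; TCP above the underside of the thing held
def quat(phi):
    c,s=np.cos(np.radians(phi)),np.sin(np.radians(phi))
    return R.from_matrix(np.array([[-s,c,0],[c,s,0],[0,0,-1]])).as_quat()[[3,0,1,2]]  # columns x,y,z
def down(xy,phi,z):
    """orientation of the two equal ones with the shorter joint path"""
    q0=np.array(get_state()["qpos"]);best=None
    for p in(phi,phi+180):
        j=ik([*xy,z],quat(p))
        if j is not None and abs(j[6])<2.8:
            c=np.abs(np.array(j)-q0).max()
            if best is None or c<best[0]: best=(c,quat(p))
    return best[1]
TRAY={"blue":((577.1,-181.2),95.8),"orange":((580.8,145.3),-83.7)}
def slot(t,y):
    c,a=TRAY[t];a=np.radians(a);return np.array(c)+y*np.array([np.cos(a),np.sin(a)])
def log(m):
    s=get_state();print(m,"t%.1f"%s["time_s"],np.round(s["position"],1),"F",np.round(s["contact_force"],1),"w%.1f"%s["grip_width"],flush=True)
def pick(xy,phi,width,force=40):
    grip(width+25);q=down(xy,phi,UP);move_pose([*xy,UP],q)
    move_l([*xy,TIP],150);grip(width-6,force);log("gripped")
    w=get_state()["grip_width"];assert abs(w-width)<4,w
    move_l([*xy,UP],150);w=get_state()["grip_width"];log("lifted");assert abs(w-width)<4,w
def place(t,y,width):
    xy=slot(t,y);q=down(xy,TRAY[t][1]-90,UP);move_pose([*xy,UP],q)
    z=3+TIP;move_l([*xy,z+6],150);f0=get_state()["contact_force"][2]
    for k in np.arange(3,-2.1,-.5):
        move_l([*xy,z+k],15);f=get_state()["contact_force"][2]-f0
        if f>4: break
    log(f"down k={k} dF={f:.1f}")
    if k>1.6: raise SystemExit("touched early")
    grip(width+20);log("released");move_l([*xy,UP],200)
def shot(*names,tag):
    for n in names: cv2.imwrite(f"pics/{n}_{tag}.png",cv2.resize(get_image(n)["color"][:,:,::-1],(800,600),interpolation=cv2.INTER_CUBIC))
E
python3 - <<'E'
from act import *
pick((368.7,-321.0),5.8,46)
shot("side",tag="held")
place("blue",-84,46)
shot("side",tag="lens")
a=cv2.imread("pics/side_held.png")[100:400,350:750];b=cv2.imread("pics/side_lens.png")[100:400,350:750]
cv2.imwrite("pics/c1.png",np.vstack([a,b]))
E
```

```text
gripped t3.0 [ 369.2 -321.5   10.6] F [-1.1  1.   5.1] w44.6
lifted t4.0 [ 368.1 -320.6  149.2] F [-0.2 -0.6 -0.9] w44.8
down k=0.5 dF=5.5 t7.6 [ 585.7 -264.8   13.7] F [-1.7  1.2  4.9] w44.6
released t8.0 [ 585.6 -264.8   12.8] F [ 0.1 -0.1 -0.8] w66.3
```

View pics/c1.png

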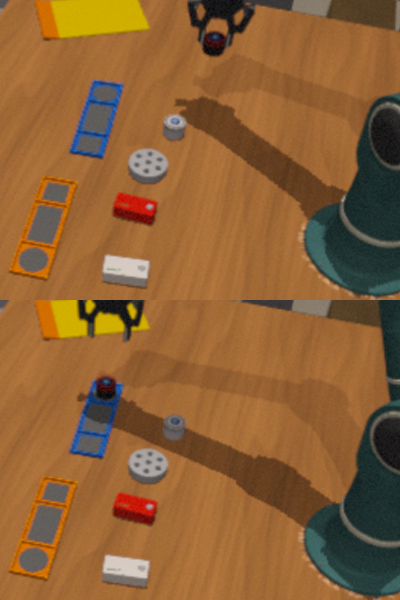

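The lens stands upright in the round compartment. It touched down 3.1 mm above its pick height, which matches the tray floor. Next are the white battery and the cube light.

```bash
python3 - <<'E'
from act import *
pick((402.1,205.4),99.4,40);place("blue",3,40)
pick((369.6,318.0),-13.5,40);place("blue",87,40)
c=slot("orange",-84);move_pose([420,-60,250],down((420,-60),5.8,250))
shot("side","top",tag="blue")
a=cv2.imread("pics/side_blue.png")[150:300,350:650];b=cv2.imread("pics/top_blue.png")[250:450,450:750]
cv2.imwrite("pics/c2.png",np.vstack([cv2.resize(a,None,fx=2,fy=2)[:,:600],cv2.resize(b,None,fx=1.5,fy=1.5,dst=None) if 0 else cv2.resize(b,(600,300))[:]]))
E
```

```text
gripped t12.3 [402.8 205.7  10.4] F [-1.  -0.4  6.2] w39.3
lifted t13.4 [401.6 204.9 149.2] F [-0.1 -0.7 -1.8] w38.8
down k=0.5 dF=5.7 t17.6 [ 576.9 -178.2   13.5] F [-2.5  1.   4.1] w39.2
released t17.9 [ 576.8 -178.2   12.9] F [ 0.3  0.6 -0.5] w60.2
gripped t22.3 [370.2 318.4  10.4] F [-0.6 -0.6  6.2] w39.8
lifted t23.4 [369.2 317.4 149.2] F [ 0.5  0.1 -0.7] w38.9
down k=0.5 dF=6.5 t27.7 [568.4 -94.7  13.5] F [-1.9  0.4  5.6] w39.2
released t28.1 [568.3 -94.6  12.8] F [-0.4 -0.6 -0.2] w59.7
```

View pics/c2.png

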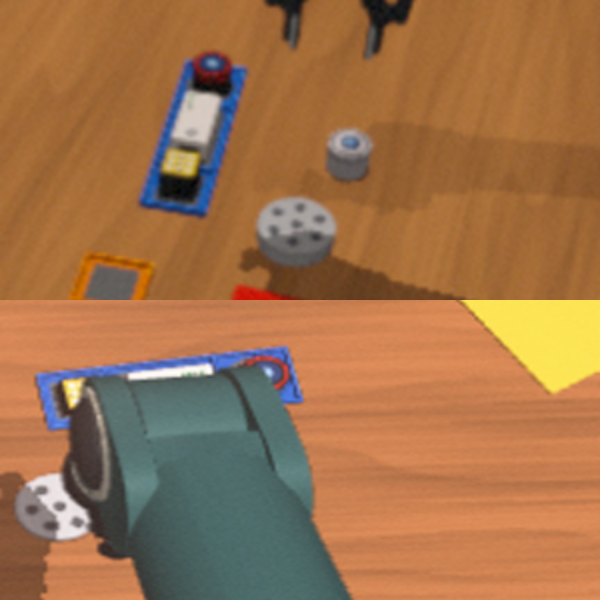

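The blue tray looks full and level in the side view. The arm hides part of it from above, so I'll move it aside and check before starting the orange tray.

```bash
python3 - <<'E'
from act import *
move_pose([400,250,260],down((400,250),5.8,260))
shot("top",tag="blue2")
cv2.imwrite("pics/c3.png",cv2.resize(cv2.imread("pics/top_blue2.png")[240:440,380:680],(750,500)))
E
```

```text
(no output)
```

View pics/c3.png

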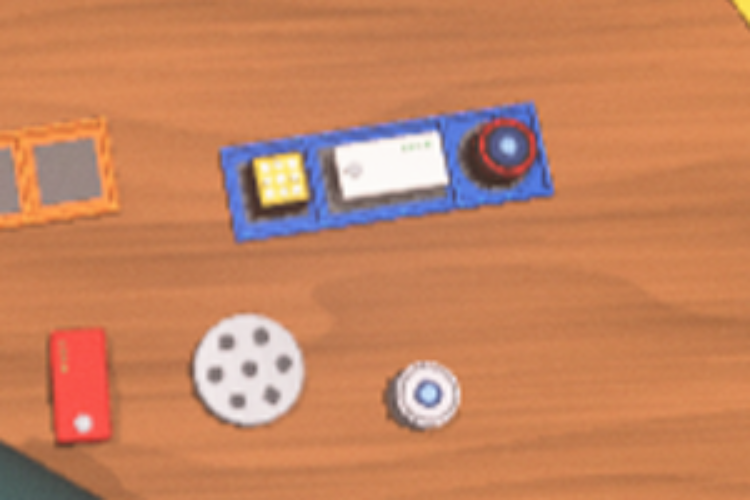

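Light, battery and lens each sit inside their own compartments, panels and glass up. The rightward and upward shift fits parallax, and all touched down at floor height. Now the orange tray.

```bash
python3 - <<'E'
from act import *
pick((406.8,-191.0),6.3,46);place("orange",-84,46)
pick((425.8,57.8),90.7,40);place("orange",3,40)
move_pose([282,-585,231],down((282,-585),24,231))
log("end")
import pickle
pickle.dump({n:get_image(n) for n in("top","side")},open("im1.pkl","wb"))
shot("top","side",tag="end")
E
cat > chk.py <<'E'
from vis import *;import pickle
from act import slot
exec(open("find.py").read().split("objs=")[0]);d=pickle.load(open("im1.pkl","rb"))
M={n:masks(d[n]) for n in d}
def px(im,p):
    T=np.linalg.inv(im["cam_to_world"]);return cv2.projectPoints(np.float64([[*p]]),cv2.Rodrigues(T[:3,:3])[0],T[:3,3],im["K"],im["dist"])[0].ravel()
for o,m,t,y,h in(("white","grey","blue",3,30),("red","red","orange",3,30)):
    for n in d:
        p=px(d[n],[*slot(t,y),3+h]);v=hsv(d[n]);mm=M[n]["red"] if m=="red" else (v[...,1]<60)&(v[...,2]>150)
        c,hu,_=hull(mm,p,20);C,wh,a=rect(d[n],hu,3+h/2);print(o,n,"want",slot(t,y).round(1),"got",plane(d[n],c,3+h/2).round(1),wh.round(1),round(a,1))
E
python3 chk.py
```

```text
gripped t34.3 [ 407.3 -191.4   10.4] F [-1.2 -0.4  5.5] w44.9
lifted t35.4 [ 406.1 -190.9  149.3] F [-0.5 -0.4 -0.9] w44.7
down k=0.5 dF=5.0 t39.7 [571.6 228.9  13.5] F [-1.8 -0.7  4.5] w44.1
released t40.0 [571.6 228.8  12.8] F [-0.2  0.2  0. ] w66.0
gripped t43.6 [426.5  57.9  10.4] F [ 0.2 -0.9  6. ] w38.7
lifted t44.7 [425.1  57.6 149.3] F [ 0.7 -0.2 -3.1] w39.2
down k=0.5 dF=7.2 t48.5 [581.2 142.3  13.5] F [-2.  -2.3  4.8] w39.3
released t48.9 [581.2 142.4  12.9] F [ 0.3 -0.2  1. ] w60.3
end t52.5 [ 283.3 -584.2  230.9] F [-0.5 -0.3 -0. ] w60.0
white top want [ 576.8 -178.2] got [[ 578.7 -182.1]] [80.9 42.1] -84.3
white side want [ 576.8 -178.2] got [[ 581.  -193.1]] [81.2 42.1] -84.2
red top want [581.1 142.3] got [[580.8 140.8]] [80.  43.1] -84.3
red side want [581.1 142.3] got [[580.7 140.6]] [99.8 42.2] -83.3
```

View pics/top_end.png

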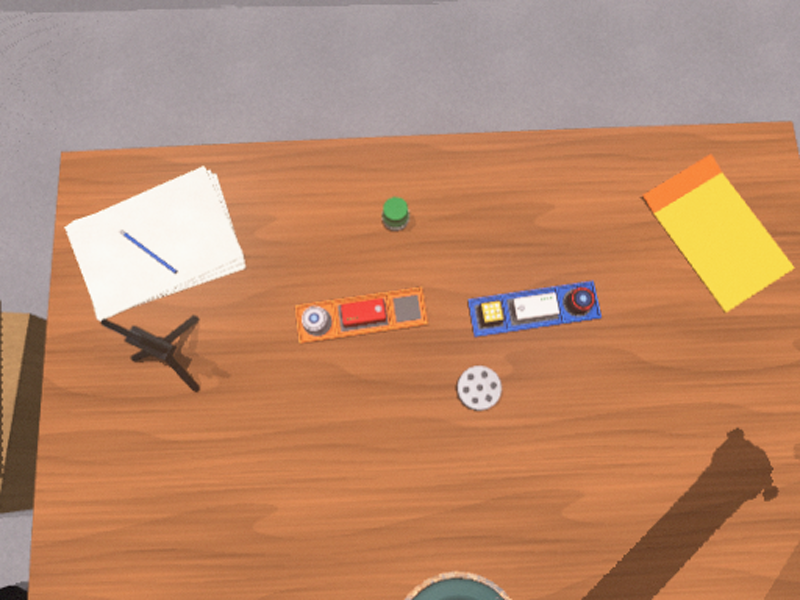

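View pics/side_end.png

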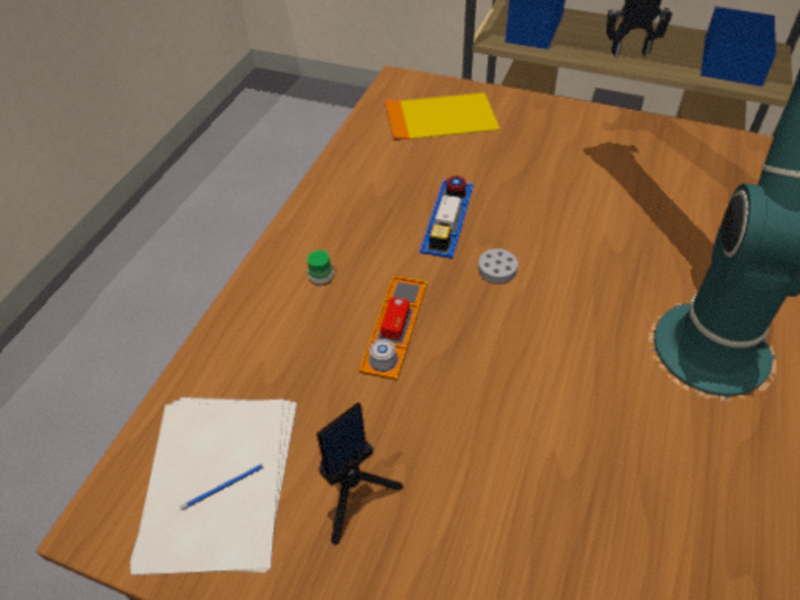

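```bash
python3 -c "
from cell import *
job_done();print(get_state()['time_s'])"
```

```text
the job is handed in; nothing more can be done
the job is handed in; nothing more can be done
```

Both kits are made up and the job is handed in, finished at about 52 s of the 118 s allowed. I filled the blue tray first with the black lens, white battery and cube light. I checked it in a clear top view before putting the silver lens and red battery in the orange tray.

- **Setting down:** all five things touched down 3.1 mm above the height they were picked at, which matches the tray floor. They were released only after contact, which showed 5 to 7 N.
- **Final pictures:** everything is the right way up in its matching compartment, and the orange square compartment is empty. The tin, jar and tripod look unmoved, and the gripper is clear of everything.
- **Battery positions:** the red battery measured within 2 mm of its target in both views.
- **One check that disagreed:** the side view first put the white battery 15 mm off in y. The mask had caught only its top face, which was then cast onto the mid-height plane. Worked out for the top-face height, both views agree with the target to about 1 mm along the tray.
- **Not measured:** I checked the two lenses and the light by eye and by touchdown height only, with no position measured after placing.

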